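# Load the rolling-tack ramp

### The arm

A 6-joint arm with a two-finger parallel gripper is mounted at the origin on a cart in front of the work surface, level with it; the furniture and walls round the work are solid. World frame = base frame: x ahead of the robot, y to its left, z up, the work surface at z = 0. Lengths are in m, angles in rad, forces in N, time in s.
With the tool pointing down it reaches from about 0.35 to 0.775 m from the base axis. Payload 7.3 kg.
Tool frame: the origin (TCP) lies at the very end of the fingers, on their centre line; the grasp point (between the pads) lies 19 mm behind it; z points along the fingers, y is the line along which they close (so a half turn about z gives the same grasp; the last joint's range is limited). The gripper opens to 92 mm and grips with 3 to 60 N. Pads are 19 mm wide; open, the fingers measure 130 mm over their backs; the gripper's body (75 mm by 190 mm) begins 47 mm behind the grasp point.
Start: joints at [1.178, 0.342, 1.524, -0, 1.275, -0.146], TCP at [0.128, 0.509, 0.227] pointing down, gripper open.
Joint ranges: [-2.53, 2.53], [-0.77, 2.02], [0.04, 2.7], [-1, 4.14], [0.28, 2.66], [-3.11, 3.11]. Speed limits (rad/s): [2.57, 2.57, 3.14, 3.14, 3.14, 3.14].

### API

Orientations are given as [roll, pitch, yaw] about the fixed x, y, z axes, in that order (R = Rz(yaw) Ry(pitch) Rx(roll)).
In Python, from cell import robot, read_camera, get_calibration gives the robot as it stands. The module is installed in compiled form; this text tells all that it offers.
- The arm moves only by the tool send_rows, never from a script. Its argument "plan" is a list of rows, each a list of 2 entries, a list of its own where there are three numbers: the shift along the tool's x, y, z as a fraction of full scale, then the turn, a rotation vector about the tool's x, y, z as a fraction of full scale. A call has exactly 10 rows; each row shifts and turns the commanded pose from where the row before left it, along the tool's axes as they then stand; what a row does not reach is not made up. Full scale, the value 1, is 0.025 m for a shift and 90 degrees for a turn. A row lasts 1/8 s, in which the tool goes at most 62.5 mm and 10.7 degrees, less where a joint would pass 70% of its speed; a pose out of reach is approached as far as the arm can. A call with a number of a shift or a turn outside -1 to 1 is refused whole. A call with a gripper value outside its range is refused whole. "gripper" is the opening, from -1 (shut) to 1 (fully open), so that 0 is half open, set as the call begins (left out, the last holds). The fingers move at their own pace and stop on an object; "force" is the grip in N (left out, the last holds). Time passes only in rows, so rows that do not move let the fingers close, or fill a call up. It gives the time, the measured TCP pose, the force, the opening and the grip force at its end, in the units of the state.
- robot.observe(): the state, without advancing time (a new reading comes with each control period).
- read_camera(name): name is "scene" or "side" or "wrist"; returns (picture, depth): 400x640x3 uint8, blue, green, red; 400x640 float32, m along the optical axis (not along the pixel's ray), 0 where there is no reading.
- get_calibration(name): a dict with "intrinsics" (3x3 intrinsics, pixels), "rvec" (rotation vector, rad) and "tvec" (3), from world to camera coordinates, as OpenCV has them. Camera axes: x right, y down, z forward; pixel columns grow to the right and rows downward; lengths in m; the calibration is good to about 2 mm. A picture is of the moment at which its call begins: read the wrist's pose just before it. get_calibration takes no time and is no camera call; for the wrist camera it gives the pose at the moment of the call.
- robot.hand_in(): hands the job in; it is judged then, once.
The state is a dict: "time": time; "qpos": joint angles; "qvel": joint speeds; "joint_efforts": joint torques, N m; "tool_pos": TCP position; "tool_rot": TCP orientation; "contact_force": force on the tool from outside, world axes, zero at the start; "torque": the same for the moment, N m; "opening": finger opening in m; "grip_force": force on a finger pad.
Only numpy, scipy, OpenCV 4.12 (cv2) and the standard library are available. Lean on these libraries where they do the work, as an engineer would, in place of code of your own. Each camera call takes 0.05 s, during which the arm holds its last target. There are 200 camera calls.

### The job

The two-lane rolling-tack ramp is to be made ready for a test: with the fingertips, push the larger of the two steel rollers up its lane and over the little ridge at the top, so that it comes to rest against the end stop. Push it steadily all the way, without flicking it, lifting it or letting it roll back down past the foot of the ramp. Leave the smaller roller and the other things on the bench where they are, and take the hand away.

Things in the scene. Friction and masses are not known exactly. Their poses are not given: they have to be found in the camera images.
- ramp: Fixed two-lane aluminium ramp, 310x188 mm. Origin at bench height under the foot, midway between lanes; x points up the ramp (level), y across, z up. Lanes 64 mm wide, centre lines at y = +42 and -42 mm, rails 10 mm high beside them. Surface: landing from x = -70 mm (16.4 mm high) falling 2 degrees to the foot at x = 0 (14 mm high), then rising 8 degrees to the ridge.
- ridge (a point): Top of the ramp, midway between the lanes: ramp x = 150 mm, y = 0; the running surface is 35.1 mm high there. Beyond it the seat falls at 6 degrees to the end stop. A roller whose centre is past the ridge rolls down to the stop by itself and stays; short of the ridge it rolls back freely when let go. Sliding friction of the rollers is about 0.45.
- roller_large: The larger loose steel roller, a cylinder 50 mm in diameter and 60 mm long with dark bored ends, about 0.45 kg, lying across one of the two lanes (either one) at the foot of the ramp. Origin at its centre, y axis along the cylinder; it starts 39 mm above the bench. Seated against the stop its centre is at x = 180 mm of the ramp, about 57 mm above the bench.
- roller_small: The smaller loose steel roller, 34 mm in diameter and 60 mm long, otherwise alike, lying at the foot of the other lane; to be left there. Origin at its centre, y axis along the cylinder; 31 mm above the bench.
- stop_face (a point): On the face of the end stop, midway between the lanes: ramp x = 205 mm, y = 0, 49 mm above the bench. The stop is an upright bar 14 mm thick across both lanes, its top 63 mm above the bench; the seat's surface at its face is 29.3 mm high.
- tape_roll: Bystander: roll of brown tape lying flat, 94 mm across, 48 mm high; origin at the centre of its underside.
- timer: Bystander: small white bench timer, 62x62x15 mm; origin at the centre of its underside.
- beaker: Bystander: clear beaker, 55 mm across, 68 mm high; origin at the centre of its underside.
- reagent_white: Bystander: white reagent bottle with a black cap, 48 mm across, 92 mm high; origin at the centre of its underside.
Mind the look-alikes: they are no part of the job. Leave any turquoise or yellow look-alike of the roller_large alone.

How it is judged:
On the way, in this order (a step that is already met when the one before it is completed fails the run):
1. the large roller is half-way up the ramp, still in its lane (x of roller_large in the frame of ramp between 0.07 and 0.14 m and contact force between roller_large and ramp above 0.3 N), for 0.1 s.
2. the large roller is over the ridge (x of roller_large in the frame of ramp above 0.158 m and z of roller_large in the frame of ramp below 0.066 m), for 0.1 s.
At the end, for the whole second after the job is handed in: The large roller lies square in its lane on the seat, its centre within 6 mm of the place where it touches the end stop (ramp x 174 to 186 mm, height 50 to 62 mm), at rest (under 0.02 m/s); the small roller within 15 mm and the bystanders within 20 mm of where they were (x of roller_large in the frame of ramp between 0.174 and 0.186 m and z of roller_large in the frame of ramp between 0.05 and 0.062 m and angle between the y axis of roller_large and the y axis of ramp, either way round below 0.12 rad and linear speed of roller_large below 0.02 m/s and (y of roller_large in the frame of ramp between 0.034 and 0.05 m or y of roller_large in the frame of ramp between -0.05 and -0.034 m) and distance of roller_small from where it was at the start of the episode below 0.015 m and distance of each of tape_roll, timer, beaker, reagent_white from where it was at the start of the episode below 0.02 m).
It fails at once if the large roller rolls back past the foot of the ramp (more than 22 mm behind it) (x of roller_large in the frame of ramp below -0.022 m).
It fails at once if the large roller is lifted or carried (some 12 to 22 mm or more off the running surface, depending on the place) ((x of roller_large in the frame of ramp below 0.03 m and z of roller_large in the frame of ramp above 0.056 m) or (x of roller_large in the frame of ramp below 0.09 m and z of roller_large in the frame of ramp above 0.066 m) or (x of roller_large in the frame of ramp below 0.3 m and z of roller_large in the frame of ramp above 0.075 m)).
It fails at once if the large roller is flicked or runs away (faster than 0.4 m/s) (linear speed of roller_large above 0.4 m/s).
It fails at once if the small roller is moved 15 mm (distance of roller_small from where it was at the start of the episode above 0.015 m).
It fails at once if a bystander is moved 20 mm (distance of any of tape_roll, timer, beaker, reagent_white from where it was at the start of the episode above 0.02 m).
It also fails if it takes over 48 s, if anything falls off the work surface, if the arm or the gripper's body presses on something with over 40 N, if the wrist force passes 120 N, or if a joint passes its speed limit or range.

## Working session

There is one attempt and no reset: what is moved stays moved. The work goes in short steps, Python scripts to look and compute and a tool call to move; the robot and the scene stay as the last step left them, time stands still between calls to the robot, and variables do not carry over. Pictures are saved under pics/ and viewed, at most 10 in all, crops included, and the job is handed in when it is done.

Besides the shell and the picture viewer there is one more tool, called after "Call:" as name(argument=value, ...), one argument or row to a line, values as JSON. send_rows: Moves the arm, as the interface text tells. Shift numbers are shares of 0.025 m and turn numbers shares of 90 degrees, none past 1 either way. Its arguments: {"type":"object","properties":{"plan":{"type":"array"},"gripper":{"type":"number"},"force":{"type":"number"}},"required":["plan"]}

```bash
mkdir -p pics
cat > h.py <<'E'
import numpy as np, cv2
from cell import robot, read_camera, get_calibration
def world(name,depth,px,cal=None,r=1):
    c=cal or get_calibration(name); K=np.array(c["intrinsics"]);R=cv2.Rodrigues(np.array(c["rvec"],float))[0];t=np.array(c["tvec"],float).ravel()
    out=[]
    for u,v in px:
        d=depth[v-r:v+r+1,u-r:u+r+1]; d=np.median(d[d>0]) if (d>0).any() else np.nan
        p=np.linalg.inv(K)@[u,v,1]*d
        out.append(R.T@(p-t))
    return np.array(out)
E
python3 - <<'E'
from h import *
for n in("scene","side"):
    p,d=read_camera(n); cv2.imwrite(f"pics/{n}0.png",p); np.save(f"{n}0.npy",d)
s=robot.observe(); print(s)
E
```

```text
{'time': 0.1, 'qpos': array([ 1.17801977e+00,  3.42679575e-01,  1.52496061e+00,  3.17768232e-06,
        1.27540385e+00, -1.46001823e-01]), 'qvel': array([-0.00171993,  0.00091192, -0.00173867,  0.00052281, -0.00223086,
       -0.00142308]), 'joint_efforts': array([ 2.03183248e-03, -4.32007492e+01, -2.44692779e+01,  7.19808368e-02,
        5.25587308e-02, -5.27728321e-05]), 'tool_pos': array([0.12807609, 0.50874332, 0.22608704]), 'tool_rot': array([-3.14015716e+00, -2.14158522e-04,  2.89481684e+00]), 'contact_force': array([ 0.29572314, -0.01972845, -0.10413997]), 'torque': array([0.0316741 , 0.0299909 , 0.03567649]), 'grip_force': 0.0, 'opening': 0.09199682461963583}
```

View pics/scene0.png

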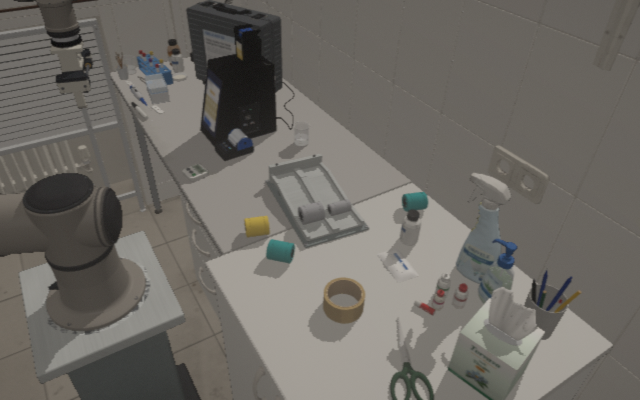

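View pics/side0.png

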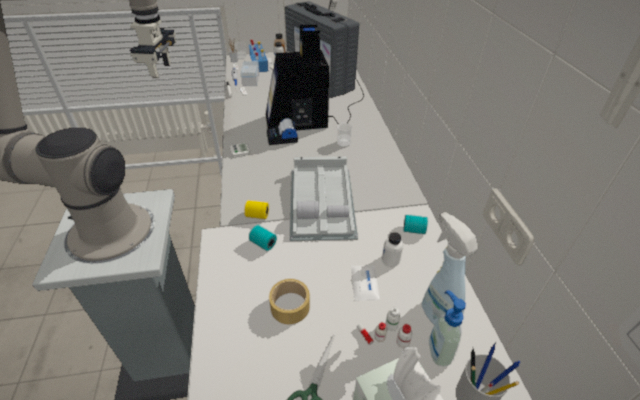

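The scene view shows two grey rollers on the ramp, at (311,212) and (339,208). The look-alikes are turquoise at (281,250) and (415,202), and yellow at (257,226). The grey roller at (311,212) looks larger, so I'll check that in a crop and measure it.

Run:
```python
from h import *
p=cv2.imread("pics/scene0.png"); c=p[150:250,255:375]; cv2.imwrite("pics/c0.png",cv2.resize(c,None,fx=6,fy=6,interpolation=cv2.INTER_CUBIC)[:600,:720])
p=cv2.imread("pics/side0.png"); c=p[150:245,280:366]; cv2.imwrite("pics/c1.png",cv2.resize(c,None,fx=6,fy=6,interpolation=cv2.INTER_CUBIC))
for n in("scene","side"): print(get_calibration(n))
d=np.load("scene0.npy"); print(world("scene",d,[(311,212),(339,208),(281,250),(257,226)]).round(3))
d=np.load("side0.npy"); print(world("side",d,[(307,210),(338,210)]).round(3))
```

```text
{'intrinsics': array([[487.66916734,   0.        , 317.05101966],
       [  0.        , 487.66916734, 195.47557437],
       [  0.        ,   0.        ,   1.        ]]), 'rvec': array([ 2.18148501, -0.59847746,  0.31946908]), 'tvec': array([-0.50583788,  0.22137055,  1.12393467])}
{'intrinsics': array([[399.51878701,   0.        , 321.92867291],
       [  0.        , 399.51878701, 198.93970759],
       [  0.        ,   0.        ,   1.        ]]), 'rvec': array([ 2.29511881, -0.18231264,  0.09489238]), 'tvec': array([-0.58687894,  0.08799529,  1.1066123 ])}
[[ 0.537 -0.058  0.056]
 [ 0.62  -0.066  0.042]
 [ 0.409 -0.132  0.045]
 [ 0.398 -0.02   0.04 ]]
[[ 0.543 -0.059  0.056]
 [ 0.63  -0.06   0.044]]
```

View pics/c0.png

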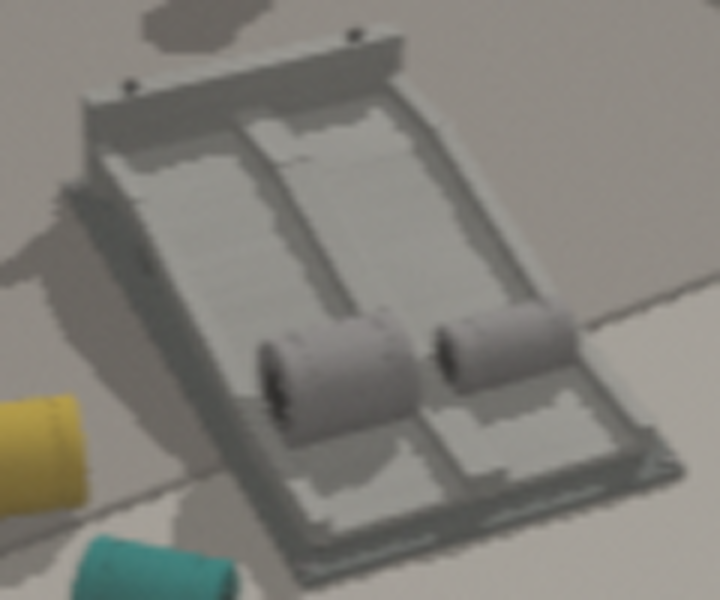

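View pics/c1.png

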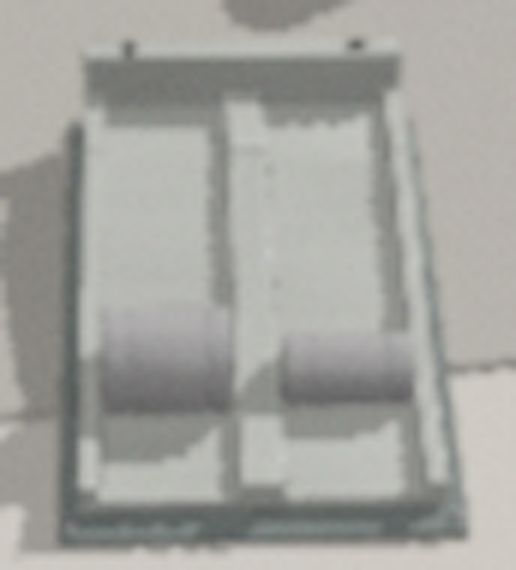

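The crops settle it: the larger roller is in the left lane at scene pixel (311,212), nearer the robot. The smaller one is in the right lane at (339,208). The ramp rises towards world +y, with the stop at scene pixels (270,165) to (322,156). Next I'll get the ramp pose from the point clouds.

Run:
```python
from h import *
def cloud(n):
    d=np.load(n+"0.npy"); c=get_calibration(n);K=c["intrinsics"];R=cv2.Rodrigues(c["rvec"])[0];t=c["tvec"]
    v,u=np.nonzero(d>0); z=d[v,u]
    P=np.linalg.inv(K)@np.vstack([u*z,v*z,z]); return (R.T@(P-t[:,None])).T
for n in("scene","side"):
    P=cloud(n); m=(P[:,0]>.44)&(P[:,0]<.74)&(P[:,1]>-.2)&(P[:,1]<.3)
    P=P[m]; print(n,"bench z",np.median(P[(P[:,2]<.01),2]))
    F=P[(P[:,2]>.010)&(P[:,2]<.075)]
    F=F[:, :]
    print(cv2.minAreaRect(F[:,:2].astype(np.float32)*1000), np.percentile(F,[1,99],axis=0).round(3).tolist())
    S=P[(P[:,2]>.060)&(P[:,2]<.068)&(P[:,1]>.05)]
    print("stop top",len(S),cv2.minAreaRect(S[:,:2].astype(np.float32)*1000),S.mean(0).round(4), np.polyfit(S[:,0],S[:,1],1))
    T=P[(P[:,2]>.0525)&(P[:,1]<-.01)]; print("big top",len(T),T.mean(0).round(4),cv2.minAreaRect(T[:,:2].astype(np.float32)*1000))
    T=P[(P[:,2]>.036)&(P[:,1]<-.01)&(P[:,0]>.59)]; print("small",len(T),T.mean(0).round(4),cv2.minAreaRect(T[:,:2].astype(np.float32)*1000))
```

```text
scene bench z -0.0003321741100146062
((589.3610229492188, 82.538330078125), (480.0498046875, 217.78030395507812), 79.9310302734375) [[0.5, -0.124, 0.012], [0.696, 0.176, 0.065]]
stop top 180 ((661.32080078125, 191.88290405273438), (240.63763427734375, 115.61096954345703), 33.53380584716797) [0.6172 0.1658 0.0631] [0.09995275 0.10413787]
big top 246 [ 0.5439 -0.0507  0.06  ] ((545.9990844726562, -47.121864318847656), (41.48657989501953, 61.95454025268555), 81.42461395263672)
small 190 [ 0.6273 -0.0594  0.0438] ((629.5408325195312, -56.3186149597168), (32.15378189086914, 61.40637969970703), 82.45520782470703)
side bench z 0.0010945807005255884
((586.00390625, 84.36021423339844), (467.9339904785156, 227.66934204101562), 81.79387664794922) [[0.487, -0.122, 0.011], [0.688, 0.172, 0.066]]
stop top 190 ((656.9004516601562, 191.30447387695312), (233.6181182861328, 110.6253662109375), 31.58463478088379) [0.617  0.1647 0.064 ] [-0.07744161  0.21250169]
big top 232 [ 0.5455 -0.0479  0.0609] ((582.9553833007812, -52.17188262939453), (39.914249420166016, 139.54266357421875), 79.670654296875)
small 195 [ 0.6284 -0.0566  0.0448] ((629.344970703125, -53.82091522216797), (29.01484489440918, 58.93165969848633), 82.06683349609375)
```

Run:
```python
from h import *
from scipy.optimize import least_squares
def cloud(n):
    d=np.load(n+"0.npy"); c=get_calibration(n);K=c["intrinsics"];R=cv2.Rodrigues(c["rvec"])[0];t=c["tvec"]
    v,u=np.nonzero(d>0); z=d[v,u]
    P=np.linalg.inv(K)@np.vstack([u*z,v*z,z]); return (R.T@(P-t[:,None])).T
def surf(x): return np.interp(x,[-.07,0,.15,.205],[.0164,.014,.0351,.0293])
def height(x,y,rb,rs):
    h=surf(x); ya=np.abs(y)
    h=np.where((ya<.010)|((ya>.074)),h+.010,h)
    for r,xr,yc in((.025,rb,.042),(.017,rs,-.042)):
        q=r*r-(x-xr)**2; m=(q>0)&(abs(y-yc)<.03); h=np.where(m,np.maximum(h,surf(xr)+r+np.sqrt(np.maximum(q,0))),h)
    h=np.where((x>.205)&(x<.219),.063,h)
    return np.where((ya>.094)|(x<-.085)|(x>.22),0,h)
for n in("scene","side"):
    P=cloud(n); P=P[(P[:,0]>.5)&(P[:,0]<.69)&(P[:,1]>-.15)&(P[:,1]<.21)&(P[:,2]>-.005)]
    def f(p):
        c,s=np.cos(p[2]),np.sin(p[2]); dx=P[:,0]-p[0]; dy=P[:,1]-p[1]
        return np.clip(height(c*dx+s*dy,-s*dx+c*dy,p[3],p[4])+p[5]-P[:,2],-.01,.01)
    from scipy.optimize import differential_evolution
    r=differential_evolution(lambda p:np.mean(np.abs(f(p))),[(.56,.62),(-.09,.0),(1.35,1.6),(-.02,.02),(-.02,.02),(-.003,.003)],seed=1,maxiter=150,popsize=12)
    print(n,r.x.round(4),r.fun)
    S=P[(P[:,2]>.058)&(P[:,1]>.12)]; print(S.mean(0),np.polyfit(S[:,0],S[:,1],1))
```

```text
scene [ 5.8960e-01 -4.3000e-02  1.4387e+00 -5.7000e-03 -4.4000e-03 -2.0000e-04] 0.003895930585527471
[0.6090041  0.16053283 0.06233163] [-0.13140912  0.24056152]
side [ 0.5883 -0.0383  1.4442 -0.007  -0.0059  0.0015] 0.0032846132336025366
[0.61316204 0.16393196 0.06355456] [-0.12100562  0.23812802]
```

The ramp origin is about (0.588, -0.044) with yaw about 1.443. The large roller's centre is about (0.546, -0.04). I'll turn the tool so its x axis runs up the ramp, shut the fingers, and go behind the roller.

Call:
send_rows(
  plan=[
    [[0, 0, 0], [0, 0, 0.1155]],
    [[0, 0, 0], [0, 0, 0.1155]],
    [[0, 0, 0], [0, 0, 0.1155]],
    [[0, 0, 0], [0, 0, 0.1155]],
    [[0, 0, 0], [0, 0, 0.1155]],
    [[0, 0, 0], [0, 0, 0.1155]],
    [[0, 0, 0], [0, 0, 0.1155]],
    [[0, 0, 0], [0, 0, 0.1155]],
    [[0, 0, 0], [0, 0, 0]],
    [[0, 0, 0], [0, 0, 0]],
  ],
  gripper=-0.8,
)

```text
time: 1.35
tool_pos: [0.1282, 0.509, 0.2266]
tool_rot: [-3.141, 0.0, 1.447]
contact_force: [-0.5, 0.2, 0.8]
opening: 0.0093
grip_force: 0.0
```

Call:
send_rows(
  plan=[
    [[-0.5, 0.44, 0], [0, 0, 0]],
    [[-1, 0.88, 0], [0, 0, 0]],
    [[-1, 0.88, 0], [0, 0, 0]],
    [[-1, 0.88, 0], [0, 0, 0]],
    [[-1, 0.88, 0], [0, 0, 0]],
    [[-1, 0.88, 0], [0, 0, 0]],
    [[-1, 0.88, 0], [0, 0, 0]],
    [[-1, 0.88, 0], [0, 0, 0]],
    [[-1, 0.88, 0], [0, 0, 0]],
    [[-1, 0.88, 0], [0, 0, 0]],
  ],
)

```text
time: 2.6
tool_pos: [0.3057, 0.2452, 0.2268]
tool_rot: [3.141, -0.0, 1.445]
contact_force: [0.2, -0.0, 0.2]
opening: 0.009
grip_force: 0.0
```

Call:
send_rows(
  plan=[
    [[-1, 0.88, 0], [0, 0, 0]],
    [[-1, 0.88, 0], [0, 0, 0]],
    [[-1, 0.88, 0], [0, 0, 0]],
    [[-1, 0.88, 0], [0, 0, 0]],
    [[-1, 0.88, 0], [0, 0, 0]],
    [[-1, 0.88, 0], [0, 0, 0]],
    [[-1, 0.88, 0], [0, 0, 0]],
    [[-1, 0.88, 0], [0, 0, 0]],
    [[-1, 0.88, 0], [0, 0, 0]],
    [[-0.5, 0.44, 0], [0, 0, 0]],
  ],
)

```text
time: 3.85
tool_pos: [0.4825, -0.0169, 0.2266]
tool_rot: [-3.141, 0.0, 1.443]
contact_force: [-0.8, 0.6, 0.8]
opening: 0.009
grip_force: 0.0
```

Call:
send_rows(
  plan=[
    [[-0.85, 0.66, 0], [0, 0, 0]],
    [[-0.85, 0.66, 0], [0, 0, 0]],
    [[-0.85, 0.66, 0], [0, 0, 0]],
    [[-0.85, 0.66, 0], [0, 0, 0]],
    [[0, 0, 0.8], [0, 0, 0]],
    [[0, 0, 0.8], [0, 0, 0]],
    [[0, 0, 0.8], [0, 0, 0]],
    [[0, 0, 0.8], [0, 0, 0]],
    [[0, 0, 0.8], [0, 0, 0]],
    [[0, 0, 0], [0, 0, 0]],
  ],
)

```text
time: 5.1
tool_pos: [0.5357, -0.1073, 0.1255]
tool_rot: [-3.138, -0.001, 1.444]
contact_force: [0.1, 0.6, -0.5]
opening: 0.009
grip_force: 0.0
```

Run:
```python
from h import *
c=get_calibration("wrist"); p,d=read_camera("wrist"); cv2.imwrite("pics/w1.png",p); np.save("w1.npy",d)
import pickle; pickle.dump(c,open("w1.pkl","wb"))
print(robot.observe()["tool_pos"])
```

```text
[ 0.53658989 -0.10759284  0.12664627]
```

View pics/w1.png

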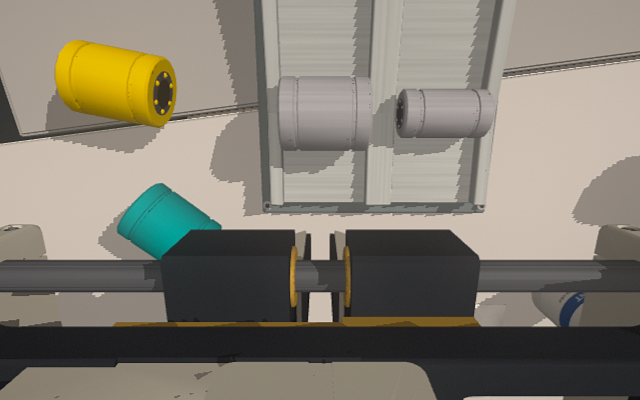

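The wrist view shows the large roller at columns 279–371, rows 76–151. The fingers' mid-line is at column 320, so the tool is square to the lane and nearly centred on it.

Run:
```python
from h import *
import pickle
c=pickle.load(open("w1.pkl","rb")); d=np.load("w1.npy")
print(world("wrist",d,[(284,113),(366,113),(325,84),(325,113),(325,145),(402,113),(490,113),(325,180),(325,60),(325,20),(420,180)],c).round(4))
P=world("wrist",d,[(u,v) for v in range(70,156) for u in range(290,362,4)],c,0)
P=P[P[:,2]>.045]
f=lambda p:np.hypot((P[:,0]-.546)*-np.sin(0)*0+ (P[:,1]+.127*(P[:,0]-.546)-p[0])*.992,P[:,2]-p[1])-.025
from scipy.optimize import least_squares
print("centre y at x=.546, z:",least_squares(f,[-.04,.039],loss="soft_l1",f_scale=.001).x)
```

```text
[[ 0.5232 -0.04    0.0642]
 [ 0.5739 -0.0465  0.0646]
 [ 0.5508 -0.0257  0.0568]
 [ 0.5485 -0.0433  0.0645]
 [ 0.5461 -0.0638  0.054 ]
 [ 0.6012 -0.05    0.0422]
 [ 0.658  -0.0572  0.0484]
 [ 0.5428 -0.0946  0.0166]
 [ 0.5536 -0.0066  0.0199]
 [ 0.5567  0.0187  0.0231]
 [ 0.6177 -0.1041  0.0169]]
centre y at x=.546, z: [-0.04365     0.03943346]
```

Roller centre is (0.5485, -0.044). Contact should come about 30 mm ahead, after a 4 mm shift sideways. I'll go down to z of about 0.033 and approach.

Call:
send_rows(
  plan=[
    [[0, 0.15, 0.75], [0, 0, 0]],
    [[0, 0, 0.75], [0, 0, 0]],
    [[0, 0, 0.75], [0, 0, 0]],
    [[0, 0, 0.75], [0, 0, 0]],
    [[0, 0, 0.75], [0, 0, 0]],
    [[0, 0, 0], [0, 0, 0]],
    [[0.3, 0, 0], [0, 0, 0]],
    [[0.3, 0, 0], [0, 0, 0]],
    [[0.2, 0, 0], [0, 0, 0]],
    [[0, 0, 0], [0, 0, 0]],
  ],
)

```text
time: 6.4
tool_pos: [0.5436, -0.0879, 0.0333]
tool_rot: [3.141, -0.0, 1.444]
contact_force: [-0.5, 0.2, -0.0]
opening: 0.0091
grip_force: 0.0
```

Call:
send_rows(
  plan=[
    [[0.12, 0, 0], [0, 0, 0]],
    [[0.12, 0, 0], [0, 0, 0]],
    [[0.12, 0, 0], [0, 0, 0]],
    [[0.12, 0, 0], [0, 0, 0]],
    [[0.12, 0, 0], [0, 0, 0]],
    [[0.12, 0, 0], [0, 0, 0]],
    [[0.12, 0, 0], [0, 0, 0]],
    [[0.12, 0, 0], [0, 0, 0]],
    [[0.12, 0, -0.02], [0, 0, 0]],
    [[0.12, 0, -0.02], [0, 0, 0]],
  ],
)

```text
time: 7.65
tool_pos: [0.5472, -0.0585, 0.034]
tool_rot: [-3.142, -0.0, 1.443]
contact_force: [-0.5, -2.5, 1.8]
opening: 0.0092
grip_force: 1.9
```

Run:
```python
from h import *
p,d=read_camera("side"); p2,_=read_camera("wrist")
cv2.imwrite("pics/m1.png",np.hstack([cv2.resize(p[130:250,260:380],(400,400),interpolation=cv2.INTER_CUBIC),p2[:300,240:520][:, :].copy() if 0 else cv2.resize(p2[:,200:520],(400,400))]))
s=robot.observe(); print(s["tool_pos"],s["contact_force"])
```

```text
[ 0.54717597 -0.05802814  0.03384454] [-0.512291   -0.52550799  0.27473993]
```

View pics/m1.png

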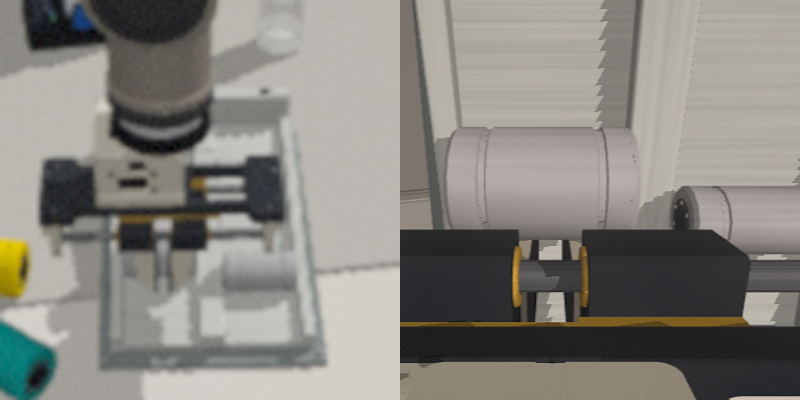

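The fingers are in contact and the roller is square in its lane, about 18 mm up the slope. I'll keep pushing steadily along the 8° slope.

Call:
send_rows(
  plan=[
    [[0.18, 0, -0.025], [0, 0, 0]],
    [[0.2, 0, -0.028], [0, 0, 0]],
    [[0.2, 0, -0.028], [0, 0, 0]],
    [[0.2, 0, -0.028], [0, 0, 0]],
    [[0.2, 0, -0.028], [0, 0, 0]],
    [[0.2, 0, -0.028], [0, 0, 0]],
    [[0.2, 0, -0.028], [0, 0, 0]],
    [[0.2, 0, -0.028], [0, 0, 0]],
    [[0.2, 0, -0.028], [0, 0, 0]],
    [[0.2, 0, -0.028], [0, 0, 0]],
  ],
)

```text
time: 9.0
tool_pos: [0.5535, -0.0093, 0.0409]
tool_rot: [-3.142, -0.0, 1.443]
contact_force: [-0.7, -4.3, 2.5]
opening: 0.0093
grip_force: 1.9
```

Call:
send_rows(
  plan=[
    [[0.2, 0, -0.028], [0, 0, 0]],
    [[0.2, 0, -0.028], [0, 0, 0]],
    [[0.2, 0, -0.028], [0, 0, 0]],
    [[0.2, 0, -0.028], [0, 0, 0]],
    [[0.2, 0, -0.028], [0, 0, 0]],
    [[0.2, 0, -0.028], [0, 0, 0]],
    [[0.2, 0, -0.028], [0, 0, 0]],
    [[0.2, 0, -0.028], [0, 0, 0]],
    [[0.2, 0, -0.028], [0, 0, 0]],
    [[0.2, 0, -0.028], [0, 0, 0]],
  ],
)

```text
time: 10.25
tool_pos: [0.5599, 0.0403, 0.0479]
tool_rot: [-3.142, -0.0, 1.443]
contact_force: [-0.7, -3.4, 1.9]
opening: 0.009
grip_force: 1.9
```

Run:
```python
from h import *
c=get_calibration("wrist");p2,d=read_camera("wrist")
cv2.imwrite("pics/m2.png",p2)
s=robot.observe(); print(s["tool_pos"],s["contact_force"])
print(world("wrist",d,[(u,v) for v in (160,180,200) for u in (280,350)],c).round(4))
```

```text
[0.55999278 0.04107823 0.04798954] [-0.03404793 -1.12906171  0.33642682]
[[0.5526 0.0897 0.0777]
 [0.5788 0.0863 0.0778]
 [0.5518 0.0826 0.0804]
 [0.5778 0.0793 0.0807]
 [0.5507 0.0751 0.0811]
 [0.577  0.0717 0.0811]]
```

View pics/m2.png

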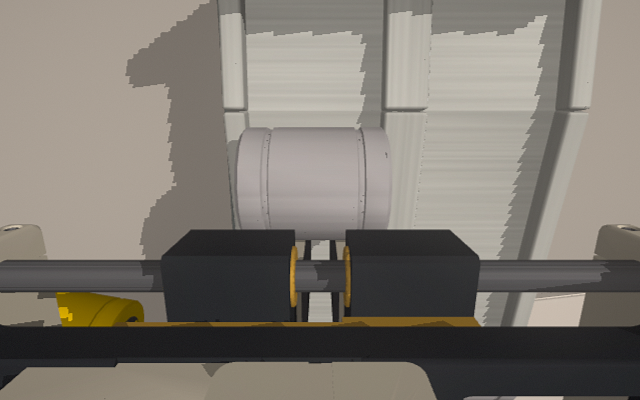

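The roller is square in its lane at about x = 120 mm, with the ridge line at row 110 still ahead of it. I'll push over the ridge more slowly.

Call:
send_rows(
  plan=[
    [[0.18, 0, -0.025], [0, 0, 0]],
    [[0.18, 0, -0.025], [0, 0, 0]],
    [[0.18, 0, -0.025], [0, 0, 0]],
    [[0.18, 0, -0.025], [0, 0, 0]],
    [[0.16, 0, -0.02], [0, 0, 0]],
    [[0.14, 0, -0.02], [0, 0, 0]],
    [[0.14, 0, 0], [0, 0, 0]],
    [[0.14, 0, 0], [0, 0, 0]],
    [[0.14, 0, 0], [0, 0, 0]],
    [[0.14, 0, 0], [0, 0, 0]],
  ],
)

```text
time: 11.55
tool_pos: [0.5648, 0.0798, 0.0512]
tool_rot: [-3.141, -0.0, 1.443]
contact_force: [0.8, -1.0, -0.2]
opening: 0.0091
grip_force: 0.0
```

Call:
send_rows(
  plan=[
    [[0.14, 0, 0], [0, 0, 0]],
    [[0.14, 0, 0], [0, 0, 0]],
    [[0.14, 0, 0], [0, 0, 0]],
    [[0, 0, 0], [0, 0, 0]],
    [[0, 0, 0], [0, 0, 0]],
    [[0, 0, 0], [0, 0, 0]],
    [[0, 0, 0], [0, 0, 0]],
    [[0, 0, 0], [0, 0, 0]],
    [[0, 0, 0], [0, 0, 0]],
    [[0, 0, 0], [0, 0, 0]],
  ],
)

```text
time: 12.8
tool_pos: [0.5662, 0.0896, 0.0514]
tool_rot: [-3.142, -0.0, 1.443]
contact_force: [0.2, 0.6, 0.3]
opening: 0.0087
grip_force: 0.0
```

Run:
```python
from h import *
c=get_calibration("wrist");p2,d=read_camera("wrist")
cv2.imwrite("pics/m3.png",p2)
s=robot.observe(); print(s["tool_pos"],s["contact_force"])
```

```text
[0.56623148 0.08955043 0.05140378] [-0.02095029 -0.34099659  0.25323094]
```

View pics/m3.png

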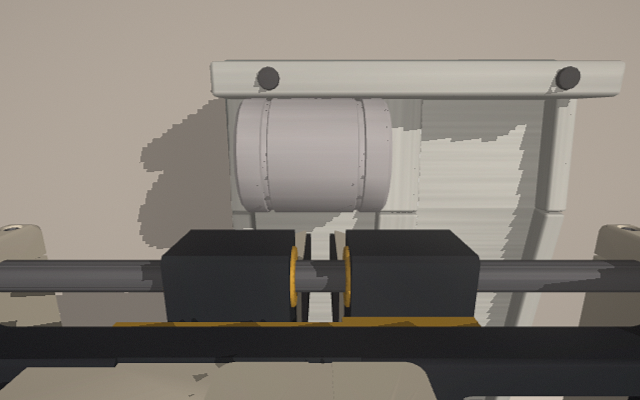

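The roller (columns 237–391, rows 98–211) lies square against the stop bar, past the ridge line at row 211, with the fingers clear of it. Now I'll back the hand off and raise it.

Call:
send_rows(
  plan=[
    [[-0.3, 0, -0.1], [0, 0, 0]],
    [[-0.5, 0, -0.5], [0, 0, 0]],
    [[-0.5, 0, -0.8], [0, 0, 0]],
    [[-0.5, 0, -0.8], [0, 0, 0]],
    [[-0.5, 0, -0.8], [0, 0, 0]],
    [[0, 0, -0.8], [0, 0, 0]],
    [[0, 0, -0.8], [0, 0, 0]],
    [[0, 0, -0.8], [0, 0, 0]],
    [[0, 0, 0], [0, 0, 0]],
    [[0, 0, 0], [0, 0, 0]],
  ],
)

```text
time: 14.1
tool_pos: [0.5585, 0.0321, 0.186]
tool_rot: [-3.141, 0.0, 1.443]
contact_force: [0.1, 0.0, -0.8]
opening: 0.0094
grip_force: 0.0
```

Run:
```python
from h import *
p,d=read_camera("scene"); p2,_=read_camera("wrist")
cv2.imwrite("pics/f.png",np.hstack([cv2.resize(p[100:300,180:440],(520,400)),cv2.resize(p2[:250,200:500],(280,400))]))
print(robot.observe()["tool_pos"])
```

```text
[0.55836983 0.03230682 0.18555102]
```

View pics/f.png

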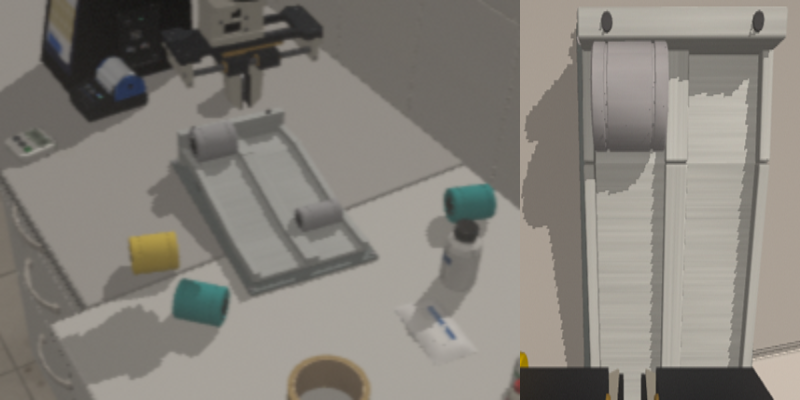

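The large roller is seated square at the stop. The small roller is still at the foot of its lane, nothing else appears disturbed, and the hand is clear.

```bash
python3 -c "
from cell import robot
print(robot.hand_in())"
```

```text
the job is handed in; nothing more can be done
None
```

The large roller was pushed over the ridge and rests square against the end stop, the hand is clear, the small roller and the bystanders I could see were not disturbed, and the job is handed in; no verdict was shown.

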